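Hold a stool leg in the V-cradle for trimming its tenon

TASK

Take the pale, untreated stool leg out of the rack, lay it in the two V-blocks of the trimming cradle and slide its over-long tenon through the hole in the green end plate until the leg's shoulder is right up against the plate. Then hold it there, pressed down firmly (with about 10 N) onto both sides of the V's, so that the tenon could be sawn off flush: the program finishes while still holding the leg down. Leave the two dark oiled legs and everything else on the bench where they are.

Things in the scene. Friction and masses are not known exactly. Their poses are not given: they have to be found in the camera images.
- leg_mid (a point): The leg to trim: a straight pale beech bar, 32 mm in diameter, 230 mm long (0.14 kg), with a thinner tenon (20 mm diameter, 36 mm long) on the same axis out of one end. It starts level in one of the rack's notches. This point: on its axis, middle of the 32 mm part, 115 mm from shoulder and foot. x runs along the leg towards the tenon; y and z turn as it rolls.
- leg_shoulder (a point): On the leg's axis, where the 32 mm part ends in a flat shoulder and the tenon begins. Axes as leg_mid.
- leg_tip (a point): On the leg's axis, at the very end of the tenon (its rim is chamfered 2 mm). Axes as leg_mid.
- leg_foot (a point): On the leg's axis, at the plain end away from the tenon. Axes as leg_mid.
- rack: Fixed rack, board 230 x 310 x 10 mm, with two notched battens (20 mm thick, tops 47 mm above the bench) at x = -85 and +85 mm. Three notches 100 mm apart (y = -100, 0, 100 mm) hold legs along x, axis 52 mm above the bench, tenon to +x. Between the battens 150 mm is free for fingers, down to the board's top 10 mm above the bench. Origin: centre of the underside, z up.
- cradle_seat (a point): Trimming cradle, fixed: a board 270 x 110 x 18 mm with two dark V-blocks (76 mm wide, tops 61 mm above the bench, 90-degree V's 52 mm wide at the top) 78 to 110 mm either side of this point along x, and free space for fingers between. x runs along the V's to the end plate, y left, z up. The point, 58 mm above the bench, is where leg_mid lies when the leg is seated and home.
- cradle_hole (a point): Centre of the round 24 mm hole at the inner face of the green end plate, 115 mm along x from cradle_seat, at the same height: the tenon of a seated leg is in line with it. The plate is 20 mm thick, 110 mm wide, its top 90 mm above the bench; the hole goes right through, so a leg that is home shows 16 mm of tenon beyond it. Axes as cradle_seat.
- vee_left: The left (+y) halves of both V-blocks: the two sloping faces that carry a seated leg along its left contact line. Rigid. Axes as cradle_seat; origin 40 mm below cradle_seat.
- vee_right: The right (-y) halves of both V-blocks, with the right contact line. Rigid. Axes and origin as vee_left.
- oiled_a_mid (a point): A finished leg, dark oiled wood, 32 mm in diameter, 230 mm long, with a 20 mm tenon and a black band at the foot, lying in the rack; to be left alone. The point is at the middle of its 32 mm part, x along it towards the tenon.
- oiled_b_mid (a point): The other finished dark leg, the same as oiled_a_mid; to be left alone.
- saw: Flush-cut saw lying flat beside the cradle: wooden handle 155 x 20 x 18 mm towards -x, blade 170 x 54 mm towards +x, at most 18 mm high. Origin: on the bench under the joint of blade and handle. To be left alone.
- mallet: Wooden mallet lying flat: head 70 x 120 x 55 mm, its handle 26 mm thick reaching 235 mm along -x from the head's middle. Origin: on the bench under the middle of the head. To be left alone.
- glue: Yellow glue bottle, 60 mm in diameter and 160 mm tall; origin at the centre of its foot. To be left alone.
- bowl: Black and white striped bowl, 184 mm across and 85 mm tall; origin at the centre of its foot. To be left alone.
- sanding_block: Cork sanding block 110 x 60 x 34 mm; origin at the centre of its underside. To be left alone.

How it is judged (in metres and radians):
On the way, in this order (a step that is already met when the one before it is completed fails the run):
1. the pale leg has been lifted clear of the rack in the gripper (height (world z) of leg_mid above 0.085 m and contact force between the fingers and leg above 1 N), for 0.1 s.
2. its tenon has gone at least 8 mm into the hole of the end plate (x of leg_tip in the frame of cradle_hole above 0.008 m and x of leg_shoulder in the frame of cradle_hole below 0.003 m and y of leg_tip in the frame of cradle_hole between -0.005 and 0.005 m and z of leg_tip in the frame of cradle_hole between -0.005 and 0.005 m), for 0.05 s.
At the end, for the whole second after the job is handed in: Fingers still holding the pale leg (over 2 N): shoulder within 3 mm of the end plate, both ends within 2 mm of seated height (at most 3 mm below), within 2.5 mm and 0.03 rad of the V axis, pressing over 3 N on the left and over 3 N on the right V faces (its weight alone: about 1 N), at rest (x of leg_shoulder in the frame of cradle_hole between -0.003 and 0.003 m and z of leg_shoulder in the frame of cradle_hole between -0.003 and 0.002 m and z of leg_foot in the frame of cradle_seat between -0.003 and 0.002 m and y of leg_mid in the frame of cradle_seat between -0.0025 and 0.0025 m and angle between the x axis of leg_mid and the x axis of cradle_seat, either way round below 0.03 rad and contact force between leg and vee_left above 3 N and contact force between leg and vee_right above 3 N and contact force between the fingers and leg above 2 N and linear speed of leg below 0.01 m/s); the arm keeps its last pose, push and grip.
It fails at once if one of the finished legs is moved by more than 20 mm (distance of any of oiled_a_mid, oiled_b_mid from where it was at the start of the episode above 0.02 m).
It fails at once if another thing on the bench is moved by more than 30 mm (distance of any of saw, mallet, glue, bowl, sanding_block from where it was at the start of the episode above 0.03 m).
It also fails if it takes over 48 s, if anything falls off the work surface, if the arm or the gripper's body presses on something with over 40 N, if the wrist force passes 120 N, or if a joint passes its speed limit or range.

ROBOT

A 6-joint arm with a two-finger parallel gripper is mounted at the origin on the work surface. World frame = base frame: x ahead of the robot, y to its left, z up, the work surface at z = 0. Lengths are in mm, angles in rad, forces in N, time in s.
With the tool pointing down it reaches from about 350 to 775 mm from the base axis. Payload 7.3 kg.
Tool frame: the origin (TCP) lies midway between the tips of the shut fingers; the grasp point (between the pads) lies 19 mm behind it; x points along the fingers, z is the direction in which the jaws open and shut, and the axes are right-handed (so a half turn about x gives the same grasp; the last joint's range is limited). The gripper opens to 92 mm and grips with 3 to 60 N. Pads are 19 mm wide; open, the fingers measure 130 mm over their backs; the gripper's body (75 mm by 190 mm) begins 47 mm behind the grasp point.
Start: joints at [1.177, 0.342, 1.524, -0, 1.275, -0.146], TCP at [128.752, 508.987, 226.741] pointing down, gripper open.
Joint ranges: [-2.53, 2.53], [-0.77, 2.02], [0.04, 2.7], [-1, 4.14], [0.28, 2.66], [-3.11, 3.11]. Speed limits (rad/s): [2.57, 2.57, 3.14, 3.14, 3.14, 3.14].

INTERFACE

Orientations are given as [roll, pitch, yaw] about the fixed x, y, z axes, in that order (R = Rz(yaw) Ry(pitch) Rx(roll)).
In Python, from plant import monitor, optics, close_job gives the robot as it stands.
- The arm moves only by the tool send_rows, never from a script. Its argument "commands" is a list that holds one entry, the list of rows, each a list of 5 numbers: the shift along the tool's x, y, z in m, then the turn about the tool's x in degrees, then the finger opening in m, from 0 to 0.0918. A call has 1 to 10 rows; each row shifts and turns the pose as measured when the row begins, along the tool's axes as they then stand; what a row does not reach is not made up. A row lasts 1/12 s, in which the tool goes at most 41.7 mm and 7.16 degrees, less where a joint would pass 70% of its speed; a pose out of reach is approached as far as the arm can. A call with a gripper value outside its range is refused whole. The fingers move at their own pace and stop on an object; the grip force is fixed at half the most. Time passes only in rows, so rows that do not move let the fingers close. It gives the time, the measured TCP pose, the force and the opening at its end, in the units of the state.
- monitor.get_obs(): the state, without advancing time (a new reading comes with each control period).
- optics.capture(name): name is "scene" or "top" or "wrist"; returns a dict with "color" (420x560x3 uint8, blue, green, red), "camera_matrix" (3x3 intrinsics, pixels), "camera_from_world" (4x4, takes a point from world to camera coordinates); the wrist camera has in their place "T_tool_cam" (4x4, takes a point from camera to tool coordinates, whose origin is the TCP and whose axes are the tool frame's). Camera axes: x right, y down, z forward; pixel columns grow to the right and rows downward; lengths in mm; the calibration is good to about 2 mm. A picture is of the moment at which its call begins: read the wrist's pose just before it. There is no depth.
- close_job(): hands the job in, once; it reports no verdict.
The state is a dict: "time": time; "joint_positions": joint angles; "dq": joint speeds; "tau": joint torques, N m; "tool_pos": TCP position; "tcp_rot": TCP orientation; "contact_force": force on the tool from outside, world axes, zero at the start; "moment": the same for the moment, N m; "grip_width": finger opening in mm.
Only numpy, scipy, OpenCV 4.12 (cv2) and the standard library are available. Lean on these libraries where they do the work, as an engineer would, in place of code of your own. Each camera call takes 0.05 s, during which the arm holds its last target.

## Working session

There is one attempt and no reset: what is moved stays moved. The work goes in short steps, Python scripts to look and compute and a tool call to move; the robot and the scene stay as the last step left them, time stands still between calls to the robot, and variables do not carry over. Pictures are saved under pics/ and viewed, and the job is handed in when it is done.

Besides the shell and the picture viewer there is one more tool, called as name([rows], argument=value, ...), one row to a line, values as JSON. send_rows: Moves the arm, as the interface text tells. Its arguments: {"type":"object","properties":{"commands":{"type":"array","items":{"type":"array","items":{"type":"array","items":{"type":"number"}}}}},"required":["commands"]}

```bash
ls; mkdir -p pics; python3 - <<'E'
from plant import monitor, optics
import cv2
print(monitor.get_obs())
for n in ["scene","top","wrist"]:
    d=optics.capture(n); cv2.imwrite(f"pics/{n}0.png",d["color"])
    print(n,{k:v.tolist() for k,v in d.items() if k!="color"})
E
```

```text
pics
{'time': 0.0, 'joint_positions': array([ 1.17698841e+00,  3.42688300e-01,  1.52500216e+00, -1.71263236e-05,
        1.27540336e+00, -1.45998005e-01]), 'dq': array([ 3.39449791e-04,  1.92527463e-03, -6.47528216e-04, -7.57730912e-05,
        1.47406235e-03,  9.92415104e-04]), 'tau': array([ 3.94709195e-04, -4.31246066e+01, -2.44222945e+01,  7.18459021e-02,
        5.59537194e-02, -1.19959127e-04]), 'tool_pos': array([128.59895222, 508.59057936, 226.06801756]), 'tcp_rot': array([ 3.00650377,  1.56929507, -1.95369013]), 'contact_force': array([-0.56048886, -0.04871457,  0.6092472 ]), 'moment': array([0.04389412, 0.01736087, 0.03151527]), 'grip_width': 91.89618188416492}
scene {'camera_matrix': [[474.3227704815505, 0.0, 274.8374839801577], [0.0, 474.3227704815505, 207.49466240797017], [0.0, 0.0, 1.0]], 'camera_from_world': [[0.08047729743463589, 0.996729111583874, 0.007381241009376003, -28.950283454284467], [0.568703424456024, -0.03983374439364407, -0.8215775604406277, -263.61910665069], [-0.8185962494475578, 0.07031607873597039, -0.5700489711082619, 2190.1028099748273], [0.0, 0.0, 0
[... 182 characters left out ...]
407, -0.9997424344157901, 0.00753564452138064, -49.615347631660775], [-0.9848468113618871, -0.02238477242302164, -0.17197581258390088, 573.9936127491001], [0.17210020122093458, -0.0037398919716260114, -0.9850723496006547, 1850.2672988703987], [0.0, 0.0, 0.0, 1.0]]}
wrist {'camera_matrix': [[321.8714930252849, 0.0, 278.9883186438282], [0.0, 321.8714930252849, 212.24023303249035], [0.0, 0.0, 1.0]], 'T_tool_cam': [[0.0012454425476935858, -0.3051364090698325, 0.9523078392688087, -159.4491140034614], [-0.0005330144385341474, -0.9523086451289113, -0.30513597019745836, 84.12351678483482], [0.9999990823838131, -0.0001275645081438668, -0.0013486878169366918, 0.197011488600074], [0.0, 0.0, 0.0, 1.0]]}
```

View pics/scene0.png

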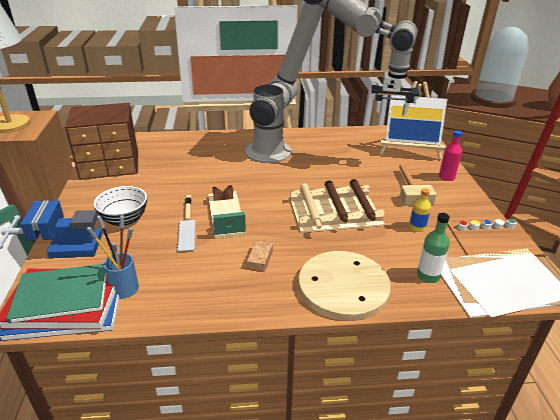

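View pics/top0.png

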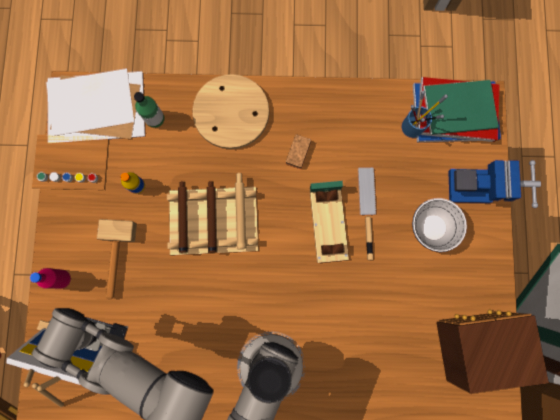

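View pics/wrist0.png

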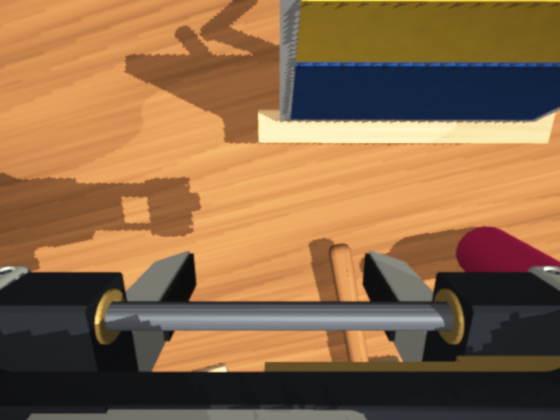

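The scene view shows the rack with the pale leg around (310,205) and the cradle, whose green plate is at (228,222). In the top view the pale leg is at column 240, rows 175-247, and the cradle is around (328,222) with its plate at (326,186). I'll zoom in on the top view next.

```bash
python3 - <<'E'
import cv2
a=cv2.imread("pics/top0.png")
c=a[165:270,160:385]; cv2.imwrite("pics/top_zoom.png",cv2.resize(c,None,fx=3.5,fy=3.5,interpolation=cv2.INTER_CUBIC))
a=cv2.imread("pics/scene0.png")
c=a[170:250,195:395]; cv2.imwrite("pics/scene_zoom.png",cv2.resize(c,None,fx=4,fy=4,interpolation=cv2.INTER_CUBIC))
E
```

```text
(no output)
```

View pics/top_zoom.png

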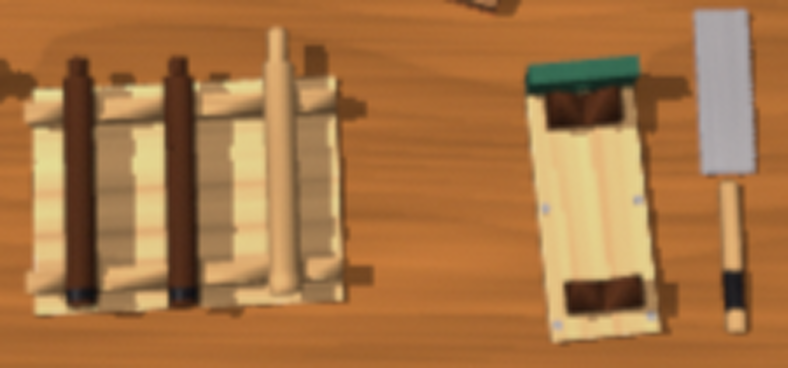

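View pics/scene_zoom.png

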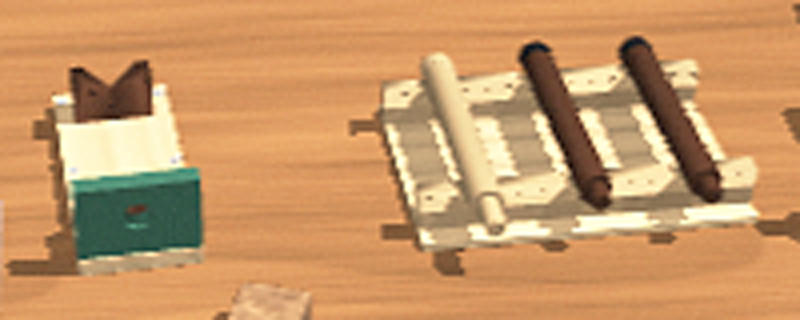

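The tenon points up in the picture (+x), so leg and cradle need only a small yaw change. I'll get rough positions from this view.

```bash
cat > h.py <<'E'
import numpy as np, cv2
from scipy.spatial.transform import Rotation as Rn
from plant import monitor, optics
def ray(d,uv,T=None):
    K=np.array(d["camera_matrix"]); v=np.linalg.solve(K,[uv[0],uv[1],1.])
    if T is None: T=np.linalg.inv(np.array(d["camera_from_world"]))
    return T[:3,3],T[:3,:3]@v
def onz(d,uv,z,T=None):
    o,v=ray(d,uv,T); return o+v*(z-o[2])/v[2]
def toolT(s):
    T=np.eye(4);T[:3,:3]=Rn.from_euler('xyz',s["tcp_rot"]).as_matrix();T[:3,3]=s["tool_pos"];return T
def wristT(s,d): return toolT(s)@np.array(d["T_tool_cam"])
E
python3 - <<'E'
from h import *
d=optics.capture("top"); s=monitor.get_obs()
np.set_printoptions(suppress=True,precision=2)
z=lambda p:(p[0]/3.5+160-.35,p[1]/3.5+165-.35)
for n,p,h in [("tip",(278,28),52),("sh",(279,64),52),("foot",(285,293),52),("ofoot1",(181,303),52),("osh1",(178,75),52),
  ("plateTL",(528,68),90),("plateTR",(638,58),90),("BL",(553,341),18),("BR",(661,330),18),
  ("v1",(565,285),61),("v2",(640,277),61),("v3",(565,311),61),("v4",(642,305),61),("saw",(725,180),10),("sawfar",(697,10),3),("handle",(735,330),18)]:
    print(n,onz(d,z(p),h))
print(toolT(s))
E
```

```text
tip [662.35 127.94  52.  ]
sh [625.36 125.6   52.  ]
foot [395.75 111.44  52.  ]
ofoot1 [383.69 213.21  52.  ]
osh1 [611.79 226.45  52.  ]
plateTL [ 619.3  -122.76   90.  ]
plateTR [ 631.85 -231.14   90.  ]
BL [ 356.47 -155.1    18.  ]
BR [ 369.77 -263.01   18.  ]
v1 [ 408.92 -163.44   61.  ]
v2 [ 418.4  -237.04   61.  ]
v3 [ 383.48 -163.7    61.  ]
v4 [ 391.   -239.09   61.  ]
saw [ 523.82 -329.01   10.  ]
sawfar [ 702.36 -301.81    3.  ]
handle [ 371.39 -337.09   18.  ]
[[ -0.    -0.97   0.25 128.66]
 [ -0.     0.25   0.97 508.78]
 [ -1.     0.    -0.   226.32]
 [  0.     0.     0.     1.  ]]
```

send_rows([
  [[0,0,0,-6,0.09],[0,0,0,-6,0.09],[0,0,0,-6,0.09],[0,0,0,0,0.09]],
])

```text
time: 0.53
tool_pos: [128.4, 508.3, 225.4]
tcp_rot: [2.665, 1.568, -1.967]
contact_force: [-0.6, -0.5, 0.0]
grip_width: 90.4
```

send_rows([
  [[0,-0.025,-0.03,0,0.09],[0,-0.025,-0.03,0,0.09],[0,-0.025,-0.03,0,0.09],[0,-0.025,-0.03,0,0.09],[0,-0.025,-0.03,0,0.09],[0,-0.025,-0.03,0,0.09],[0,-0.025,-0.03,0,0.09],[0,-0.025,-0.03,0,0.09]],
])

```text
time: 1.2
tool_pos: [347.4, 279.1, 224.2]
tcp_rot: [1.68, 1.569, -2.966]
contact_force: [0.7, 0.6, 0.2]
grip_width: 90.0
```

```bash
python3 - <<'E'
from h import *
print(toolT(monitor.get_obs()).round(3))
E
```

```text
[[-2.00000e-03 -9.98000e-01 -6.60000e-02  3.47427e+02]
 [-0.00000e+00 -6.60000e-02  9.98000e-01  2.79062e+02]
 [-1.00000e+00  2.00000e-03 -0.00000e+00  2.24158e+02]
 [ 0.00000e+00  0.00000e+00  0.00000e+00  1.00000e+00]]
```

send_rows([
  [[0,-0.026,-0.03,0,0.09],[0,-0.026,-0.03,0,0.09],[0,-0.026,-0.03,0,0.09],[0,-0.025,-0.03,0,0.09],[0,-0.02,-0.03,0,0.09],[0,-0.005,-0.015,0,0.09],[0,0,0,0,0.09]],
])

```text
time: 1.78
tool_pos: [494.6, 106.4, 223.7]
tcp_rot: [-2.593, 1.569, -0.989]
contact_force: [-0.3, -0.6, 0.2]
grip_width: 89.9
```

```bash
python3 - <<'E'
from h import *
s=monitor.get_obs();d=optics.capture("wrist");cv2.imwrite("pics/w1.png",d["color"])
np.savez("w1.npz",T=wristT(s,d),K=d["camera_matrix"],tool=toolT(s)); print(toolT(s).round(3))
E
```

```text
[[ 1.00000e-03 -9.99000e-01 -3.30000e-02  4.94582e+02]
 [-1.00000e-03 -3.30000e-02  9.99000e-01  1.06384e+02]
 [-1.00000e+00 -1.00000e-03 -1.00000e-03  2.23729e+02]
 [ 0.00000e+00  0.00000e+00  0.00000e+00  1.00000e+00]]
```

View pics/w1.png

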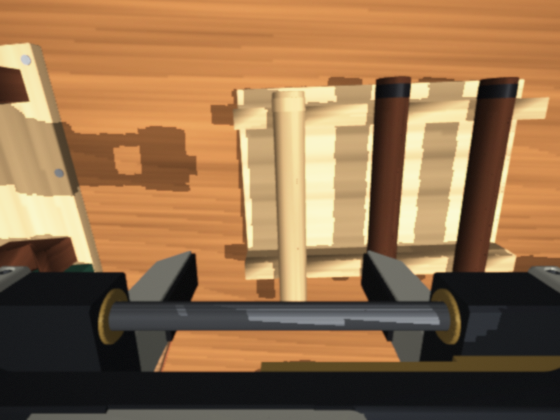

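The wrist view looks back towards the base. The foot is at the top at (288,95), and the leg runs down at column 290 to row 300. The cradle's foot end is at the left edge. I'll find the leg's edges.

```bash
python3 - <<'E'
import cv2,numpy as np
a=cv2.imread("pics/w1.png"); c=a[70:300,230:350]
cv2.imwrite("pics/w1z.png",cv2.resize(c,None,fx=2.6,fy=2.6,interpolation=cv2.INTER_CUBIC))
h=cv2.cvtColor(a,cv2.COLOR_BGR2HSV)
for r in (104,140,180,220,240):print(r,[tuple(int(q) for q in h[r,x,1:]) for x in range(268,312,2)])
print([tuple(int(q) for q in h[r,290]) for r in range(82,104)])
E
```

```text
104 [(106, 188), (106, 183), (113, 140), (114, 150), (111, 183), (109, 202), (105, 219), (100, 233), (90, 242), (81, 248), (79, 249), (77, 250), (76, 251), (76, 251), (75, 251), (74, 251), (81, 249), (92, 240), (108, 211), (104, 198), (108, 181), (108, 180)]
140 [(103, 205), (104, 205), (104, 198), (113, 129), (114, 136), (112, 168), (109, 197), (107, 220), (101, 229), (100, 234), (96, 237), (94, 239), (87, 245), (82, 248), (82, 248), (89, 244), (97, 236), (105, 226), (98, 226), (54, 250), (50, 251), (49, 251)]
180 [(103, 210), (104, 209), (104, 209), (106, 194), (114, 125), (113, 151), (110, 183), (106, 210), (102, 228), (99, 233), (95, 237), (95, 239), (92, 240), (88, 244), (94, 240), (92, 242), (96, 237), (105, 226), (102, 214), (61, 247), (47, 252), (48, 252)]
220 [(105, 199), (104, 199), (105, 200), (104, 199), (108, 174), (114, 132), (113, 167), (110, 197), (105, 221), (99, 232), (95, 237), (92, 240), (92, 241), (92, 242), (90, 242), (92, 242), (94, 240), (102, 230), (106, 212), (73, 244), (53, 251), (53, 252)]
240 [(105, 197), (105, 197), (105, 197), (105, 197), (107, 191), (113, 138), (113, 156), (110, 188), (107, 214), (100, 230), (96, 237), (92, 241), (91, 243), (91, 242), (90, 243), (90, 242), (94, 240), (98, 234), (106, 214), (81, 241), (59, 251), (59, 251)]
[(15, 151, 229), (15, 151, 229), (14, 154, 227), (14, 156, 221), (14, 149, 207), (17, 115, 215), (23, 82, 244), (24, 67, 250), (23, 76, 246), (21, 90, 240), (21, 89, 243), (21, 87, 245), (22, 86, 245), (22, 85, 245), (22, 86, 245), (22, 85, 247), (23, 79, 249), (23, 77, 250), (23, 77, 250), (23, 77, 250), (23, 77, 250), (23, 77, 250)]
```

View pics/w1z.png

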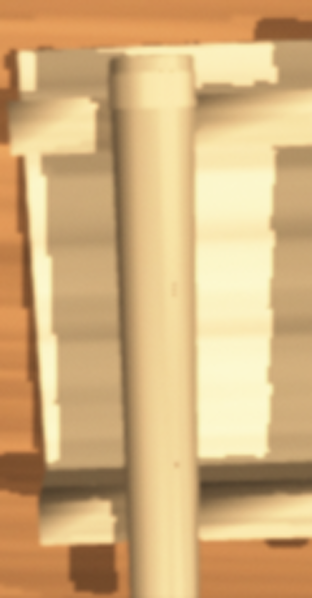

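```bash
python3 - <<'E'
from h import *
np.set_printoptions(suppress=True,precision=2)
q=np.load("w1.npz");d={"camera_matrix":q["K"]};T=q["T"]
print("cam",T[:3,3])
P=[]
for r,l,rr in [(140,273.3,304.8),(180,275,305),(220,277,305.5),(240,277.5,305.8)]:
    a=onz(d,(l,r),52,T);b=onz(d,(rr,r),52,T);P.append((a+b)/2);print(P[-1],np.linalg.norm(a-b))
print("foot",onz(d,(288,91),60,T))
P=np.array(P);m=np.polyfit(P[:,0],P[:,1],1);print("yaw deg",np.degrees(np.arctan(m[0])),"y at 510",np.polyval(m,510))
# batten rows: inner edges of batten tops
for p in [(236,124),(250,247),(250,262),(245,105)]:print(p,onz(d,p,47,T))
E
```

```text
cam [410.47 104.29 383.12]
[439.92 114.6   52.  ] 31.741554778756015
[480.87 117.31  52.  ] 31.397177453651246
[525.09 120.57  52.  ] 31.024998702746014
[548.57 122.05  52.  ] 31.438580100308823
foot [394.13 111.47  60.  ]
yaw deg 3.964544378251928 y at 510 119.42433129038828
(236, 124) [426.31  60.64  47.  ]
(250, 247) [560.82  75.41  47.  ]
(250, 262) [579.66  75.5   47.  ]
(245, 105) [407.83  69.71  47.  ]
```

send_rows([
  [[0.03,-0.008,0.006,-1,0.0918],[0.04,-0.008,0.006,-1,0.0918],[0.03,0,0,0,0.0918],[0,0,0,0,0.0918],[0,0,0,0,0.0918]],
])

```text
time: 2.25
tool_pos: [509.5, 125.2, 123.4]
tcp_rot: [-1.329, 1.565, 0.304]
contact_force: [-0.0, 0.3, 0.5]
grip_width: 91.6
```

```bash
cat > st.py <<'E'
from h import *
import sys
s=monitor.get_obs();T=toolT(s)
print("t",s["time"],"p",T[:3,3].round(1),"jaw",np.degrees(np.arctan2(T[1,2],T[0,2])).round(2),"xax",T[:3,0].round(4),"F",s["contact_force"].round(2),"M",s["moment"].round(2),"w",round(s["grip_width"],1))
E
python3 st.py
```

```text
t 2.25 p [509.5 125.2 123.4] jaw 93.54 xax [ 0.0057  0.0018 -1.    ] F [-0.01  0.29  0.49] M [0.03 0.01 0.05] w 91.6
```

send_rows([
  [[0.03,0,-0.0055,-0.4,0.0918],[0.03,0,0,0,0.0918],[0.02,0,0,0,0.0918],[0.01,0,0,0,0.0918],[0,0,0,0,0.0918]],
])

```text
time: 2.67
tool_pos: [514.8, 124.5, 40.6]
tcp_rot: [-1.442, 1.55, 0.198]
contact_force: [-0.5, -0.1, 0.3]
grip_width: 91.9
```

```bash
python3 st.py
```

```text
t 2.6667 p [514.8 124.5  40.6] jaw 93.97 xax [ 0.02    0.004  -0.9998] F [-0.5  -0.11  0.33] M [0.03 0.04 0.04] w 91.9
```

send_rows([
  [[0.004,0.002,-0.003,0,0.0918],[0.002,0.002,-0.003,0,0.0918],[0.002,0.002,-0.002,0,0.0918],[0,0,0,0,0.0918],[0,0,0,0,0.0918]],
])

```text
time: 3.08
tool_pos: [512.4, 116.5, 38.4]
tcp_rot: [-1.476, 1.541, 0.165]
contact_force: [-0.3, -0.1, 0.2]
grip_width: 91.5
```

```bash
python3 st.py;  python3 - <<'E'
from h import *
d=optics.capture("wrist");cv2.imwrite("pics/w2.png",d["color"])
E
```

```text
t 3.0833 p [512.4 116.5  38.4] jaw 93.98 xax [ 0.0297  0.0049 -0.9995] F [-0.32 -0.08  0.18] M [ 0.    0.02 -0.01] w 91.5
```

View pics/w2.png

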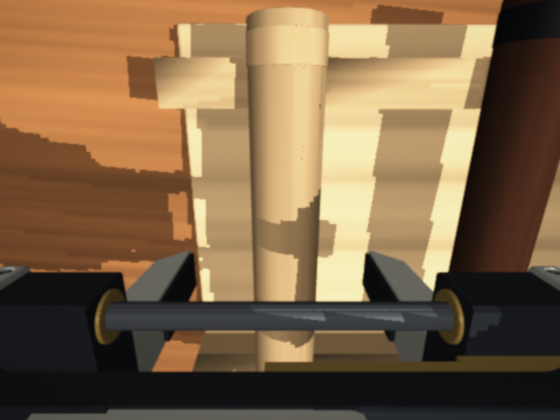

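The leg lies centred between the open fingers (axis near column 287, fingers at 195 and 365), clear of its oiled neighbour. The tool's tilt is drifting, though, so I'll check the joints.

```bash
python3 - <<'E'
from h import *
s=monitor.get_obs();print(s["joint_positions"].round(3),s["dq"].round(4),s["tau"].round(1),s["time"])
E
python3 st.py
```

```text
[ 0.076  0.558  1.776  0.004  0.778 -1.567] [ 0.0032  0.0073 -0.0012 -0.0009 -0.0039  0.0004] [  0.  -46.1 -16.9  -0.   -0.1  -0. ] 3.1333
t 3.1333 p [512.4 116.5  38.3] jaw 93.99 xax [ 0.0297  0.0049 -0.9995] F [0.4  0.13 0.23] M [ 0.04 -0.01  0.02] w 92.1
```

send_rows([
  [[0.005,0,0.003,0,0.0918],[0.003,0,0,0,0.0918],[0,0,0,0,0.0918]],
])

```text
time: 3.38
tool_pos: [513.2, 119.8, 30.7]
tcp_rot: [-1.48, 1.538, 0.16]
contact_force: [-0.4, -0.7, 0.0]
grip_width: 92.1
```

```bash
python3 st.py
```

```text
t 3.3833 p [513.2 119.8  30.7] jaw 93.96 xax [ 0.0319  0.0051 -0.9995] F [-0.36 -0.68  0.01] M [-0.02  0.03  0.04] w 92.1
```

send_rows([
  [[0,0,0,0,0],[0,0,0,0,0],[0,0,0,0,0],[0,0,0,0,0],[0,0,0,0,0],[0,0,0,0,0],[0,0,0,0,0]],
])

```text
time: 3.97
tool_pos: [513.0, 120.0, 30.1]
tcp_rot: [-1.477, 1.54, 0.163]
contact_force: [-0.5, 0.0, -0.3]
grip_width: 49.8
```

```bash
python3 st.py
```

```text
t 3.9667 p [513.  120.   30.1] jaw 93.98 xax [ 0.0308  0.0051 -0.9995] F [-0.49  0.03 -0.31] M [0.06 0.07 0.  ] w 49.8
```

send_rows([
  [[0,0,0,0,0],[0,0,0,0,0],[0,0,0,0,0],[0,0,0,0,0],[0,0,0,0,0]],
])

```text
time: 4.38
tool_pos: [513.1, 119.3, 30.2]
tcp_rot: [-1.505, 1.54, 0.135]
contact_force: [0.0, 0.2, -0.0]
grip_width: 31.4
```

```bash
python3 st.py
```

```text
t 4.3833 p [513.1 119.3  30.2] jaw 93.98 xax [ 0.0308  0.0042 -0.9995] F [ 0.02  0.21 -0.02] M [ 0.05 -0.    0.04] w 31.4
```

send_rows([
  [[-0.01,0,0,0,0],[-0.03,0,0,0,0],[-0.03,0,0,0,0],[-0.03,0,0,0,0],[-0.03,0,0,0,0],[-0.01,0,0,0,0],[0,0,0,0,0]],
])

```text
time: 4.97
tool_pos: [506.0, 119.1, 177.8]
tcp_rot: [-1.456, 1.546, 0.184]
contact_force: [-0.2, 0.4, -1.4]
grip_width: 31.4
```

```bash
python3 st.py; python3 - <<'E'
from h import *
d=optics.capture("top");cv2.imwrite("pics/top1.png",d["color"])
cv2.imwrite("pics/top1z.png",cv2.resize(d["color"][165:270,160:385],None,fx=3.5,fy=3.5,interpolation=cv2.INTER_CUBIC))
a=cv2.imread("pics/top0.png")[170:275,300:360]
cv2.imwrite("pics/cr0.png",cv2.resize(a,None,fx=5.5,fy=5.5,interpolation=cv2.INTER_CUBIC))
E
```

```text
t 4.9667 p [506.  119.1 177.8] jaw 94.0 xax [ 0.0242  0.0045 -0.9997] F [-0.22  0.38 -1.41] M [0.03 0.06 0.03] w 31.4
```

View pics/cr0.png

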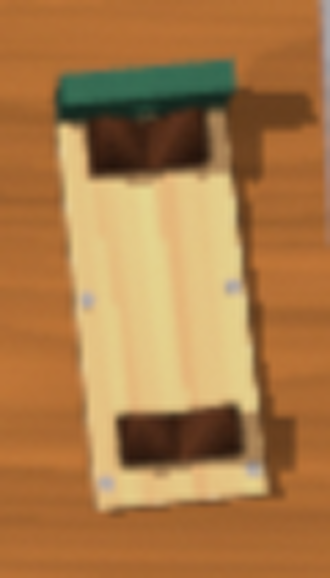

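View pics/top1.png

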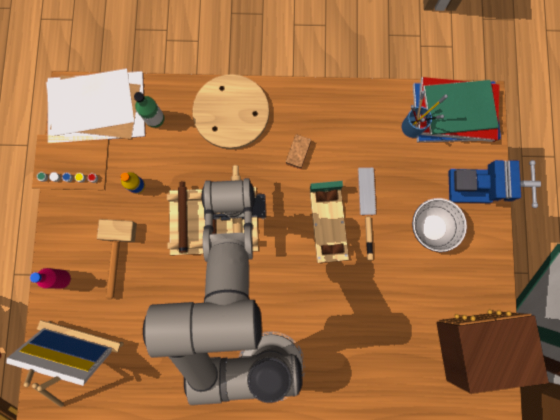

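The leg is lifted (1.4 N of load). The cradle crop shows both dark V-blocks and the green plate. I'll take its corners and cross-check them against the given sizes.

```bash
python3 - <<'E'
from h import *
np.set_printoptions(suppress=True,precision=1)
d=optics.capture("top")
print("cam",np.linalg.inv(d["camera_from_world"])[:3,3])
z=lambda p:(p[0]/5.5+300-.41,p[1]/5.5+170-.41)
Q={}
for n,p,h in [("BL",(99,510),18),("BR",(270,492),18),("pTL",(62,76),90),("pTR",(233,62),90),("pBR",(235,89),90),("pBL",(58,107),90),
 ("nTL",(118,416),61),("nTR",(240,405),61),("nBL",(122,468),61),("nBR",(245,459),61),("nV",(181,435),35),("fV",(149,150),35),("fBL",(92,176),61),("fBR",(209,166),61),("screwL",(88,300),18),("screwR",(233,287),18),("s3",(106,484),18),("s4",(254,469),18)]:
    Q[n]=onz(d,z(p),h); print(n,Q[n][:2])
def l(a,b): v=Q[b]-Q[a]; print(a,b,np.linalg.norm(v[:2]).round(1),np.degrees(np.arctan2(v[1],v[0])).round(2), ((Q[a]+Q[b])/2)[:2])
for a,b in [("BR","BL"),("pTR","pTL"),("pBR","pBL"),("nTR","nTL"),("nBR","nBL"),("fBR","fBL"),("nV","fV"),("screwR","screwL"),("s4","s3")]: l(a,b)
E
```

```text
cam [ 247.9  -29.8 1921.7]
BL [ 355.6 -154.9]
BR [ 369.4 -263.6]
pTL [ 621.7 -124. ]
pTR [ 633.1 -231.2]
pBR [ 615.9 -232.5]
pBL [ 601.8 -121.7]
nTL [ 411.8 -163.3]
nTR [ 420.4 -239.5]
nBL [ 379.5 -166.1]
nBR [ 386.8 -242.7]
nV [ 403.  -205.1]
fV [ 585.7 -183.4]
fBL [ 563.5 -145.3]
fBR [ 571.6 -219.4]
screwL [ 489.8 -146.3]
screwR [ 500.3 -239.6]
s3 [ 372.2 -159.2]
s4 [ 383.8 -253.4]
BR BL 109.6 97.22 [ 362.5 -209.3]
pTR pTL 107.9 96.08 [ 627.4 -177.6]
pBR pBL 111.7 97.21 [ 608.9 -177.1]
nTR nTL 76.7 96.41 [ 416.1 -201.4]
nBR nBL 77.0 95.42 [ 383.2 -204.4]
fBR fBL 74.5 96.25 [ 567.5 -182.3]
nV fV 183.9 6.79 [ 494.3 -194.3]
screwR screwL 93.9 96.43 [ 495.1 -193. ]
s4 s3 94.9 97.01 [ 378.  -206.3]
```

send_rows([
  [[0,0.005,-0.015,0,0],[0,0.009,-0.03,0,0],[0,0.01,-0.035,-0.5,0],[0,0.01,-0.035,-0.5,0],[0,0.01,-0.035,-0.5,0],[0,0.01,-0.035,-0.5,0],[0,0.01,-0.035,-0.5,0],[0,0.009,-0.03,0,0],[0,0.005,-0.015,0,0],[0,0,0,0,0]],
])

```text
time: 5.9
tool_pos: [440.5, -159.2, 157.5]
tcp_rot: [0.247, 1.556, 1.939]
contact_force: [-1.1, -0.1, -1.0]
grip_width: 31.1
```

```bash
python3 st.py; python3 - <<'E'
from h import *
s=monitor.get_obs();d=optics.capture("wrist");cv2.imwrite("pics/w3.png",d["color"])
np.savez("w3.npz",T=wristT(s,d),K=d["camera_matrix"],tool=toolT(s))
d=optics.capture("scene");cv2.imwrite("pics/s3.png",cv2.resize(d["color"][100:280,150:390],None,fx=3.2,fy=3.2,interpolation=cv2.INTER_CUBIC))
E
```

```text
t 5.9 p [ 440.5 -159.2  157.5] jaw 96.97 xax [-0.0052  0.0135 -0.9999] F [-1.07 -0.05 -1.04] M [-0.    0.02  0.02] w 31.1
```

View pics/w3.png

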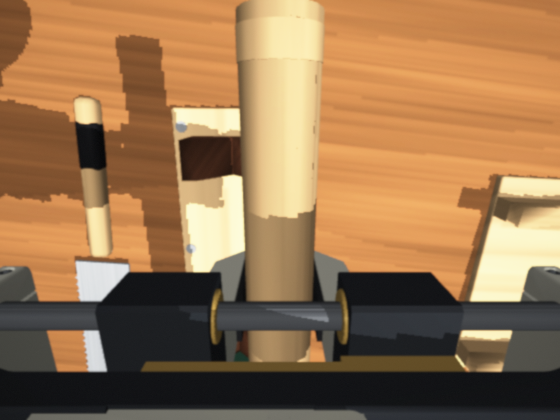

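View pics/s3.png

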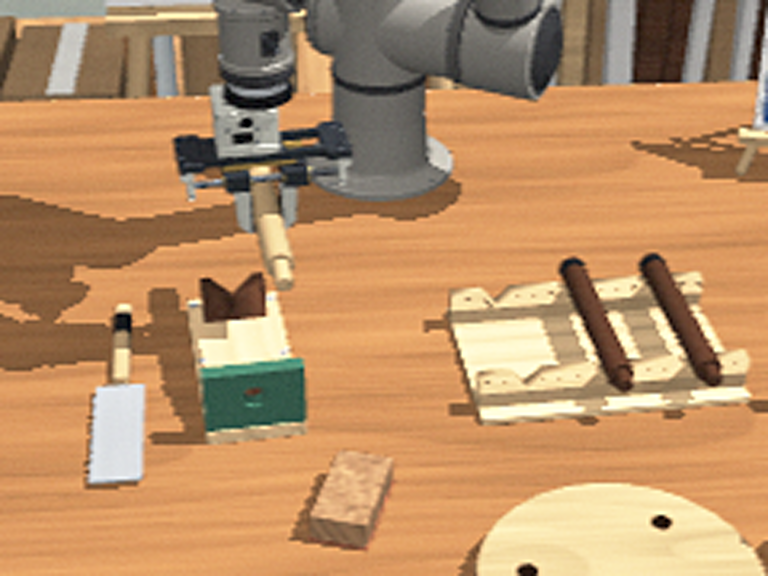

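The leg is held well above the foot-end V-block (wrist block at (208,158)). The scene view shows the nose pointing at the cradle but about 40 mm too far left, with a slight nose-down pitch. I'll shift right and partly descend.

send_rows([
  [[0,0,-0.015,0,0],[0.01,0,-0.015,0,0],[0.015,0,-0.008,0,0],[0.015,0,0,0,0],[0.01,0,0,0,0],[0,0,0,0,0],[0,0,0,0,0]],
])

```text
time: 6.58
tool_pos: [446.0, -187.6, 99.4]
tcp_rot: [0.337, 1.548, 2.039]
contact_force: [-0.6, 0.0, -0.9]
grip_width: 31.5
```

```bash
python3 st.py; cat > look.py <<'E'
from h import *
import sys
n=sys.argv[1]
s=monitor.get_obs();d=optics.capture("wrist");cv2.imwrite(f"pics/w{n}.png",d["color"])
np.savez(f"w{n}.npz",T=wristT(s,d),K=d["camera_matrix"],tool=toolT(s))
d=optics.capture("scene");cv2.imwrite(f"pics/s{n}.png",cv2.resize(d["color"][130:250,170:300],None,fx=5,fy=5,interpolation=cv2.INTER_CUBIC))
E
python3 look.py 4
```

```text
t 6.5833 p [ 446.  -187.6   99.4] jaw 97.52 xax [-0.0103  0.0204 -0.9997] F [-0.58  0.   -0.89] M [ 0.03  0.02 -0.  ] w 31.5
```

View pics/w4.png

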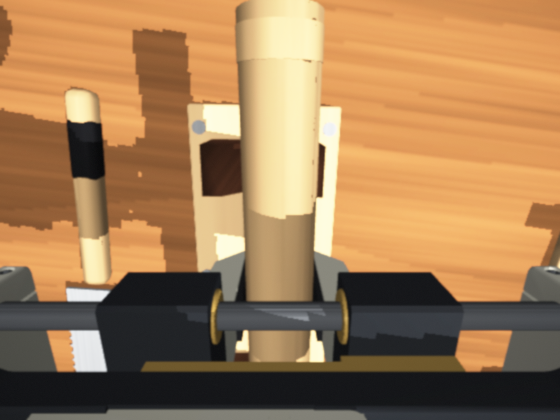

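View pics/s4.png

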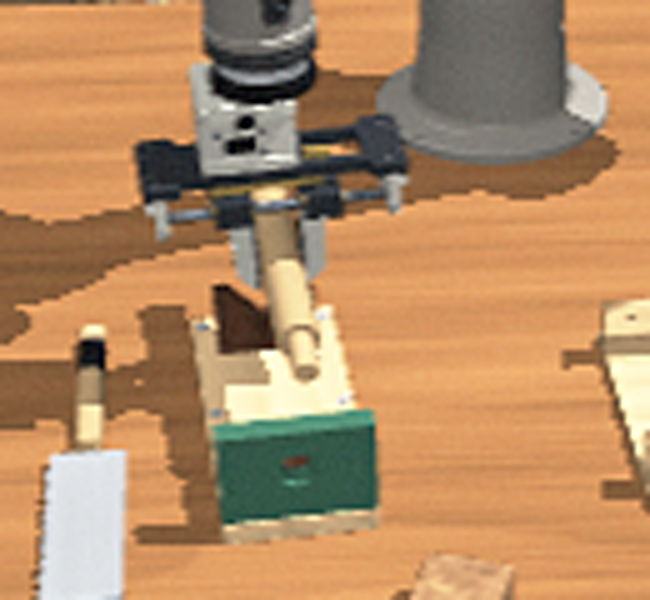

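The cradle board's near corners are at about (190,107) and (341,107). The V-block shows on both sides of the leg, with outer edges near columns 201 and 325 around row 190. I'll cast these to positions.

```bash
python3 - <<'E'
from h import *
a=cv2.imread("pics/w4.png");cv2.imwrite("pics/w4z.png",cv2.resize(a[85:275,180:355],None,fx=3.1,fy=3.1,interpolation=cv2.INTER_CUBIC))
E
```

```text
(no output)
```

View pics/w4z.png

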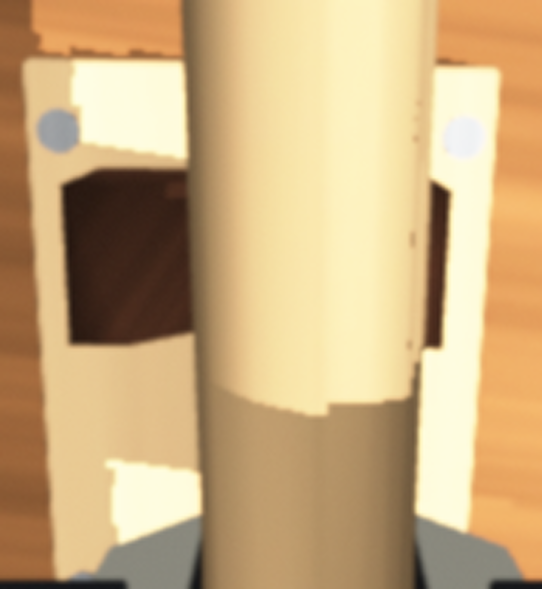

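```bash
python3 - <<'E'
from h import *
np.set_printoptions(suppress=True,precision=1)
q=np.load("w4.npz");d={"camera_matrix":q["K"]};T=q["T"]
z=lambda p:(p[0]/3.1+180-.34,p[1]/3.1+85-.34)
print("cam",T[:3,3],"tool",q["tool"][:3,3])
Q={}
for n,p,h in [("nL",(62,186),61),("nR",(448,188),61),("fL",(70,343),61),("fR",(441,347),61),("sL",(58,131),18),("sR",(464,137),18),("cL",(25,60),18),("cR",(499,70),18),("eL",(55,540),18),("eR",(470,500),18)]:
    Q[n]=onz(d,z(p),h);print(n,Q[n][:2])
for l,r in [("nL","nR"),("fL","fR"),("sL","sR"),("cL","cR")]:
    v=Q[l]-Q[r];print(l,r,np.linalg.norm(v).round(1),np.degrees(np.arctan2(v[1],v[0]))-90,(Q[l]+Q[r])[:2]/2)
for l in "LR":
    v=Q["e"+l]-Q["c"+l];print("edge yaw",np.degrees(np.arctan2(v[1],v[0])))
print("leg")
tz=q["tool"][2,3]+21.5
for r,a,b in [(60,184,434),(250,194,423),(400,199,416),(560,203,414)]:
  for zz in (tz,):
    A=onz(d,z((a,r)),zz,T);B=onz(d,z((b,r)),zz,T);print((A+B)/2,np.linalg.norm(A-B))
# foot
A=q["tool"]
E
```

```text
cam [ 364.4 -201.3  259.5] tool [ 446.  -187.6   99.4]Traceback (most recent call last):
  File "<stdin>", line 8, in <module>
  File "h.py", line 9, in onz
    o,v=ray(d,uv,T); return o+v*(z-o[2])/v[2]
        ~~~^^^^^^^^
  File "h.py", line 6, in ray
    if T is None: T=np.linalg.inv(np.array(d["camera_from_world"]))
                                           ~^^^^^^^^^^^^^^^^^^^^^
KeyError: 'camera_from_world'
```

```bash
python3 - <<'E'
from h import *
np.set_printoptions(suppress=True,precision=1)
q=np.load("w4.npz");d={"camera_matrix":q["K"]};T=q["T"]
z=lambda p:(p[0]/3.1+180-.34,p[1]/3.1+85-.34)
Q={}
for n,p,h in [("nL",(62,186),61),("nR",(448,188),61),("fL",(70,343),61),("fR",(441,347),61),("sL",(58,131),18),("sR",(464,137),18),("cL",(25,60),18),("cR",(499,70),18),("eL",(55,540),18),("eR",(470,500),18)]:
    Q[n]=onz(d,z(p),h,T);print(n,Q[n][:2])
for r,l in [("nL","nR"),("fL","fR"),("sL","sR"),("cL","cR")]:
    v=Q[l]-Q[r];print(l,r,np.linalg.norm(v).round(1),np.degrees(np.arctan2(v[1],v[0]))-90,(Q[l]+Q[r])[:2]/2)
for l in "LR":
    v=Q["e"+l]-Q["c"+l];print("edge yaw",np.degrees(np.arctan2(v[1],v[0])))
print("leg")
tz=q["tool"][2,3]+21.5
for r,a,b in [(60,184,434),(250,194,423),(400,199,416),(560,203,414)]:
    A=onz(d,z((a,r)),tz,T);B=onz(d,z((b,r)),tz,T);print((A+B)/2,np.linalg.norm(A-B))
E
```

```text
nL [ 388.7 -242.2]
nR [ 379.4 -167.4]
fL [ 420.1 -238.8]
fR [ 411.4 -163.3]
sL [ 381.5 -252.8]
sR [ 370.6 -158.4]
cL [ 366.8 -261.1]
cR [ 354.8 -153. ]
eL [ 486.2 -247.6]
eR [ 461.6 -140.5]
nR nL 75.4 7.08739663146919 [ 384.1 -204.8]
fR fL 76.0 6.55395559702923 [ 415.7 -201.1]
sR sL 95.0 6.618221426365764 [ 376.1 -205.6]
cR cL 108.8 6.3647003479277515 [ 360.8 -207.1]
edge yaw 6.442393743250663
edge yaw 6.6892239115157865
leg
[ 360.9 -198.7  120.9] 32.92382760912631
[ 385.8 -195.5  120.9] 31.869381340664674
[ 407.5 -192.8  120.9] 31.61510079183692
[ 433.  -189.2  120.9] 32.362527288747344
```

send_rows([
  [[0,0,-0.006,0.5,0],[0,0,-0.004,0.4,0],[0.015,0,0,0,0],[0.015,0,0,0,0],[0,0,0,0,0],[0,0,0,0,0]],
])

```text
time: 7.18
tool_pos: [450.8, -200.4, 73.2]
tcp_rot: [-0.039, 1.557, 1.646]
contact_force: [0.2, -0.9, -0.5]
grip_width: 31.5
```

```bash
python3 st.py; python3 -c "
from h import *
s=monitor.get_obs();print(s['joint_positions'].round(4))"
```

```text
t 7.1833 p [ 450.8 -200.4   73.2] jaw 96.53 xax [-0.0011  0.0142 -0.9999] F [ 0.23 -0.86 -0.53] M [-0.04  0.02 -0.01] w 31.5
[-0.5812  0.4744  1.8036  0.0147  0.8724 -2.2754]
```

send_rows([
  [[-0.03,0,0,0,0],[-0.03,0,0,0,0],[0,0,0,0,0],[0.02,0,0,0,0],[0.03,0,0,0,0],[0.02,0,0,0,0],[0,0,0,0,0]],
])

```text
time: 7.77
tool_pos: [454.8, -204.1, 70.9]
tcp_rot: [-1.17, 1.558, 0.513]
contact_force: [-0.1, 0.9, -1.7]
grip_width: 31.2
```

```bash
python3 st.py
```

```text
t 7.7667 p [ 454.8 -204.1   70.9] jaw 96.42 xax [ 0.0108  0.0061 -0.9999] F [-0.1   0.9  -1.72] M [ 0.05  0.05 -0.02] w 31.2
```

send_rows([
  [[-0.03,0.006,0.004,0,0],[-0.03,0.006,0.004,0,0],[0,0,0,0,0],[0.02,0,0,0,0],[0.03,0,0,0,0],[0.02,0,0,0,0],[0,0,0,0,0]],
])

```text
time: 8.35
tool_pos: [444.8, -199.8, 67.9]
tcp_rot: [-1.67, 1.551, 0.012]
contact_force: [-1.2, -0.5, -1.0]
grip_width: 31.6
```

```bash
python3 st.py
```

```text
t 8.35 p [ 444.8 -199.8   67.9] jaw 96.37 xax [ 1.940e-02  2.000e-04 -9.998e-01] F [-1.22 -0.51 -1.04] M [ 0.07  0.07 -0.03] w 31.6
```

send_rows([
  [[-0.03,0,0.002,-0.2,0],[-0.01,0,0.003,0,0],[0,0,0,0,0],[0.02,0,0,0,0],[0.02,0,0,0,0],[0.008,0,0,0,0],[0,0,0,0,0],[0,0,0,0,0]],
])

```text
time: 9.02
tool_pos: [447.1, -197.0, 66.0]
tcp_rot: [-1.832, 1.545, -0.147]
contact_force: [-0.1, -0.6, -1.0]
grip_width: 31.4
```

```bash
python3 st.py
```

```text
t 9.0167 p [ 447.1 -197.    66. ] jaw 96.56 xax [ 0.0252 -0.0037 -0.9997] F [-0.13 -0.62 -0.96] M [0.06 0.06 0.03] w 31.4
```

send_rows([
  [[0.012,0,0,0,0],[0.01,0,0,0,0],[0.003,0,0,0,0],[0,0,0,0,0],[0,0,0,0,0]],
])

```text
time: 9.43
tool_pos: [449.5, -198.4, 42.9]
tcp_rot: [-1.892, 1.542, -0.207]
contact_force: [0.2, -0.5, -2.0]
grip_width: 31.1
```

```bash
python3 st.py; python3 look.py 5; python3 - <<'E'
from h import *
a=cv2.imread("pics/w5.png");cv2.imwrite("pics/w5z.png",cv2.resize(a[60:280,170:380],None,fx=2.7,fy=2.7,interpolation=cv2.INTER_CUBIC))
E
```

```text
t 9.4333 p [ 449.5 -198.4   42.9] jaw 96.56 xax [ 0.0286 -0.006  -0.9996] F [ 0.23 -0.46 -1.97] M [0.07 0.04 0.02] w 31.1
```

View pics/w5z.png

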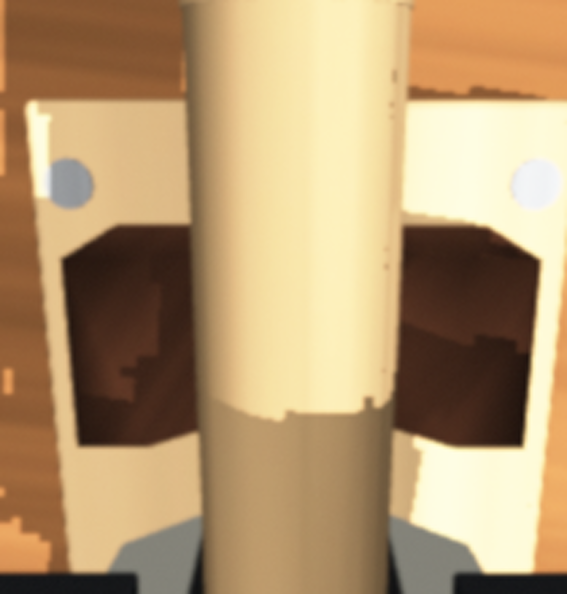

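View pics/s5.png

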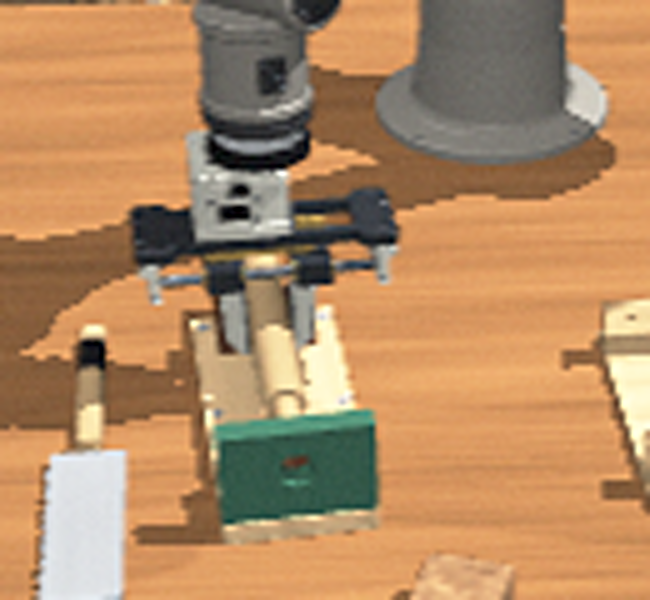

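The leg is centred over the near V-block to within about 0.6 mm (leg centre at zoom column 297, block centre at 301). The tip is just short of the plate. I'll lower nearly to seat height.

send_rows([
  [[0.004,0,0.001,0,0],[0.002,0,0.001,0,0],[0,0,0,0,0]],
])

```text
time: 9.78
tool_pos: [450.1, -196.7, 37.6]
tcp_rot: [-1.921, 1.539, -0.236]
contact_force: [0.3, 0.9, -2.6]
grip_width: 31.2
```

```bash
python3 st.py
```

```text
t 9.7833 p [ 450.1 -196.7   37.6] jaw 96.55 xax [ 0.0308 -0.0074 -0.9995] F [ 0.32  0.95 -2.62] M [ 0.1   0.02 -0.03] w 31.2
```

send_rows([
  [[0,-0.005,0,0,0],[0,-0.005,0,0,0],[0,-0.005,0,0,0],[0,0,0,0,0]],
])

```text
time: 10.12
tool_pos: [466.7, -194.9, 38.3]
tcp_rot: [-1.924, 1.539, -0.239]
contact_force: [0.4, 0.4, -1.6]
grip_width: 31.2
```

```bash
python3 st.py; python3 look.py 6
```

```text
t 10.1167 p [ 466.7 -194.9   38.3] jaw 96.54 xax [ 0.0313 -0.0076 -0.9995] F [ 0.44  0.41 -1.58] M [ 0.07  0.07 -0.04] w 31.2
```

View pics/s6.png

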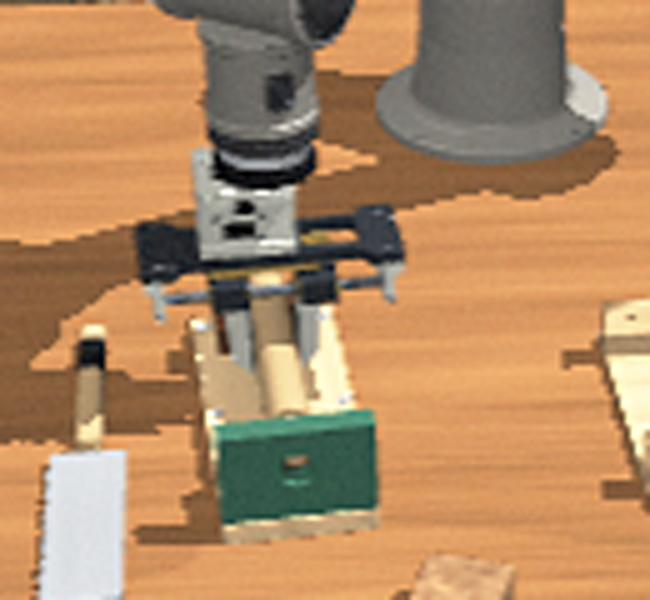

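The hole, at (293,460), has turned pale, so the tenon is entering with no side force. I'll carry on in small steps.

send_rows([
  [[0.001,-0.005,-0.0005,0,0],[0,-0.005,0,0,0],[0,-0.004,0,0,0],[0,0,0,0,0]],
])

```text
time: 10.55
tool_pos: [480.9, -193.5, 37.4]
tcp_rot: [-1.914, 1.54, -0.23]
contact_force: [-0.2, -0.2, -1.5]
grip_width: 30.9
```

```bash
python3 st.py; python3 look.py 7
```

```text
t 10.55 p [ 480.9 -193.5   37.4] jaw 96.52 xax [ 0.03   -0.007  -0.9995] F [-0.17 -0.24 -1.47] M [ 0.05  0.01 -0.03] w 30.9
```

View pics/s7.png

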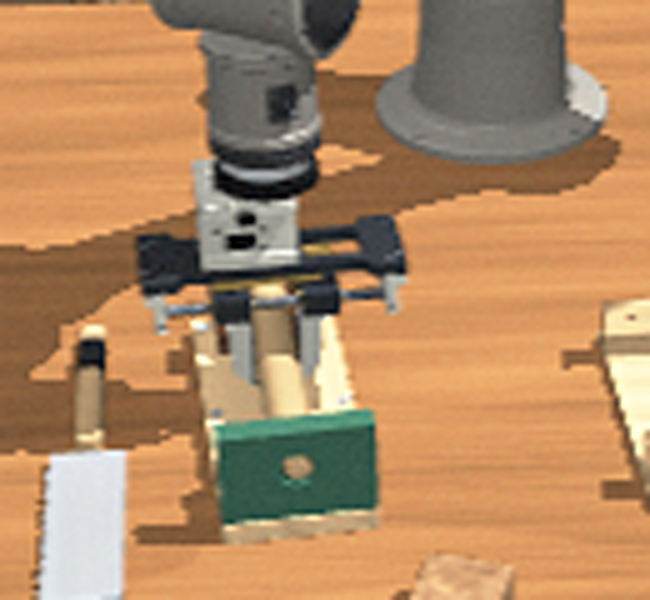

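The tenon now fills the hole at (298,467), about 19 mm in. I'll go on towards the shoulder.

send_rows([
  [[0,-0.005,-0.0005,0,0],[0,-0.005,0,0,0],[0,-0.003,0,0,0],[0,0,0,0,0]],
])

```text
time: 10.98
tool_pos: [494.0, -192.3, 37.6]
tcp_rot: [-1.903, 1.541, -0.218]
contact_force: [0.4, -0.3, -2.0]
grip_width: 31.3
```

```bash
python3 st.py
```

```text
t 10.9833 p [ 494.  -192.3   37.6] jaw 96.51 xax [ 0.0287 -0.0064 -0.9996] F [ 0.44 -0.33 -2.02] M [ 0.03  0.03 -0.04] w 31.3
```

Expected contact is about 3.5 mm away. I'll creep forward and watch the x force.

send_rows([
  [[0,-0.001,0,0,0],[0,-0.001,0,0,0],[0,-0.001,0,0,0]],
])

```text
time: 11.23
tool_pos: [497.2, -191.7, 37.6]
tcp_rot: [-1.901, 1.542, -0.216]
contact_force: [-0.1, 0.7, -0.9]
grip_width: 31.8
```

send_rows([
  [[0,-0.001,0,0,0],[0,-0.001,0,0,0]],
])

```text
time: 11.4
tool_pos: [497.5, -191.4, 37.2]
tcp_rot: [-1.9, 1.546, -0.215]
contact_force: [-6.0, -3.1, 2.5]
grip_width: 31.1
```

The x force is -6 N at x = 497.5, right where the shoulder was expected to meet the plate. I'll check that, then press down.

send_rows([
  [[0.001,0,0,0,0],[0.001,0,0,0,0]],
])

```text
time: 11.57
tool_pos: [497.6, -192.1, 36.2]
tcp_rot: [-1.945, 1.545, -0.26]
contact_force: [-4.6, -0.2, 11.9]
grip_width: 31.1
```

```bash
python3 st.py; python3 look.py 8
```

```text
t 11.5667 p [ 497.6 -192.1   36.2] jaw 96.54 xax [ 0.0248 -0.0066 -0.9997] F [-4.55 -0.16 11.88] M [0.21 0.73 0.02] w 31.1
```

View pics/s8.png

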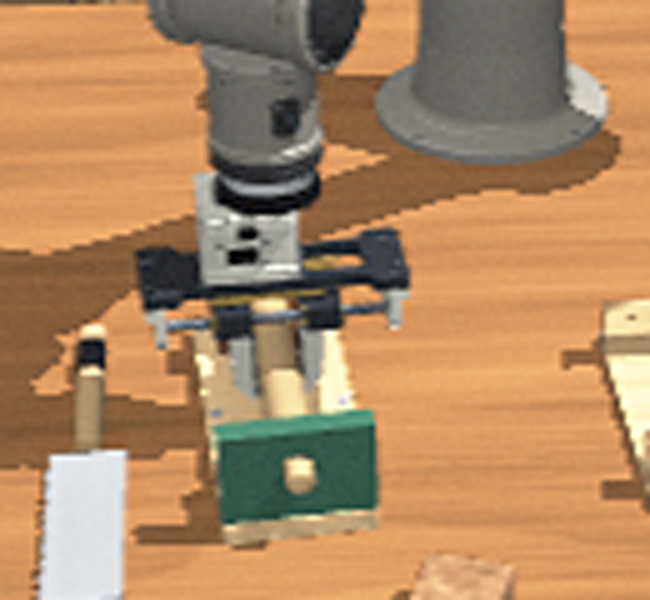

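View pics/w8.png

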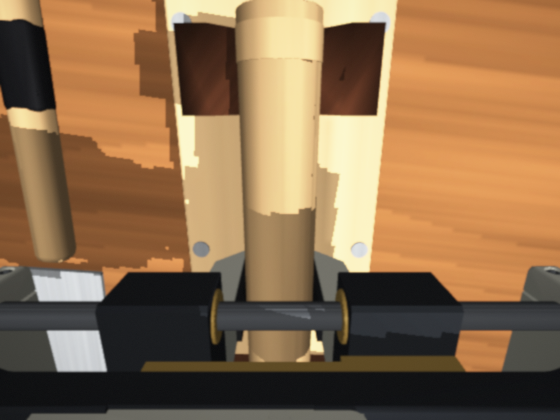

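The tenon now sticks out of the plate at (300,475), and the leg is central between the V-block halves at columns 237-322. I'll check whether the force holds, then press slightly more.

```bash
python3 st.py
```

```text
t 11.6667 p [ 497.6 -192.1   36.2] jaw 96.54 xax [ 0.0249 -0.0067 -0.9997] F [-3.37 -0.92  4.89] M [-0.11  0.56  0.04] w 31.2
```

send_rows([
  [[0.0015,-0.0003,0,0,0]],
])

```text
time: 11.75
tool_pos: [497.6, -192.2, 36.1]
tcp_rot: [-1.956, 1.545, -0.27]
contact_force: [-10.1, 2.6, 24.0]
grip_width: 31.2
```

```bash
python3 st.py; python3 - <<'E'
from h import *
for i in range(6):
    d=optics.capture("top")
    s=monitor.get_obs();print(s["time"],s["contact_force"].round(1),s["moment"].round(2),s["tool_pos"].round(2),s["tcp_rot"].round(4))
E
```

```text
t 11.75 p [ 497.6 -192.2   36.1] jaw 96.55 xax [ 0.0248 -0.0069 -0.9997] F [-10.07   2.58  23.95] M [0.52 1.58 0.01] w 31.2
11.8 [-7.3  0.9 13.2] [0.24 1.05 0.02] [ 497.64 -192.15   36.14] [-1.9582  1.545  -0.2729]
11.85 [-7.2  1.3 14. ] [0.28 1.13 0.02] [ 497.61 -192.15   36.12] [-1.9594  1.5449 -0.2741]
11.9 [-8.2  0.3 13.6] [ 0.22  1.1  -0.01] [ 497.62 -192.12   36.13] [-1.9582  1.5449 -0.2729]
11.95 [-6.9  0.8 12.6] [0.24 1.06 0.04] [ 497.61 -192.12   36.12] [-1.9586  1.5449 -0.2733]
12.0 [-7.9  0.1 13.1] [0.23 1.04 0.04] [ 497.62 -192.13   36.12] [-1.96    1.5449 -0.2747]
12.05 [-8.   1.1 13.6] [0.21 1.11 0.07] [ 497.62 -192.12   36.12] [-1.9585  1.5449 -0.2732]
```

The push is stable at about 13-14 N with little sideways force. Before handing in I'll measure shoulder, foot and axis once more.

```bash
python3 look.py 9; python3 - <<'E'
from h import *
np.set_printoptions(suppress=True,precision=1)
a=cv2.imread("pics/w9.png");cv2.imwrite("pics/w9z.png",cv2.resize(a[0:130,165:400],None,fx=3.3,fy=3.3,interpolation=cv2.INTER_CUBIC))
d=optics.capture("top");cv2.imwrite("pics/top9z.png",cv2.resize(d["color"][165:270,160:385],None,fx=3.5,fy=3.5,interpolation=cv2.INTER_CUBIC))
# scene: tip end on the plane at z=58
d=optics.capture("scene")
for p in [(300,475)]:
    uv=(p[0]/5+170-.4,p[1]/5+130-.4); P=onz(d,uv,58)
    u=np.array([.9934,.115]);r=P[:2]-[494,-192.1];print(P,"s",r@u,"lat",u[0]*r[1]-u[1]*r[0])
E
```

```text
[ 637.7 -178.1   58. ] s 144.399876147619 lat -2.645393494007484
```

View pics/w9z.png

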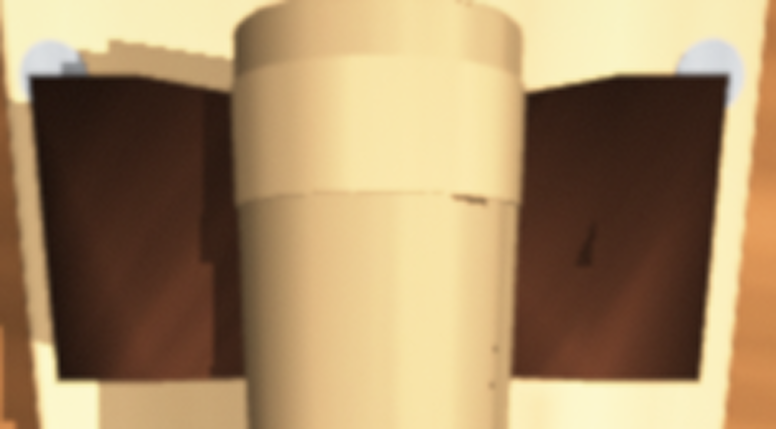

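View pics/top9z.png

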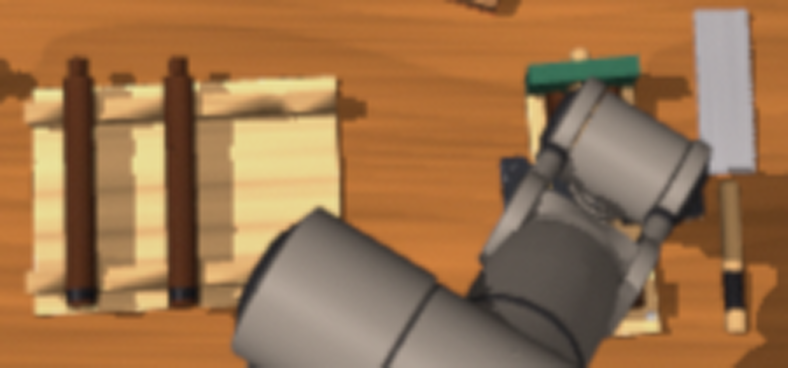

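The leg sits symmetrically in the V (leg centre at zoom column 378, V centre at 380), and the oiled legs and saw are where they started. One last check of the tip in the top view, tip at (579,49).

```bash
python3 - <<'E'
from h import *
d=optics.capture("top");u=np.array([.9934,.115])
for p in [(579,49)]:
    P=onz(d,(p[0]/3.5+160-.35,p[1]/3.5+165-.35),62);r=P[:2]-[494,-192.1];print(P.round(1),"s",r@u,"lat",u[0]*r[1]-u[1]*r[0])
E
python3 st.py
```

```text
[ 645.6 -175.    62. ] s 152.52597377664785 lat -0.47263977472492513
t 12.3 p [ 497.6 -192.2   36.1] jaw 96.55 xax [ 0.025  -0.0071 -0.9997] F [-6.85  0.81 13.58] M [0.25 1.07 0.03] w 31.2
```

```bash
python3 -c "
from plant import close_job
print(close_job())"
```

```text
the job is handed in; nothing more can be done
None
```

I laid the pale leg in the cradle with its shoulder against the green end plate. I handed the job in at about 12.3 s, with the gripper still holding the leg down; the hand-in reported no verdict.

**Last checks:**
- **Downward push:** steady at about 13–14 N at the wrist, somewhat above the 10 N asked for. Little sideways force showed, so both sides of the V's should be loaded, but I could not measure the two sides separately.
- **Shoulder:** it met the plate where expected, and a 7–8 N push still holds it there. The top view puts the tenon tip 152.5 mm from the cradle seat point, against 151 mm expected.
- **Position in the V:** the leg sits about 0.5 mm off the V's centre line and 0.1° off its direction. The fingers are 31 mm open on the 32 mm leg.
- **Other things:** the oiled legs and saw look unmoved in the last top view. I did not measure the remaining objects again; nothing touched them on the way.

**Disagreements:**
- The coarse scene camera put the tip at about 144 mm and 2.6 mm to one side. I took that reading at the middle of the visible tenon rather than its end, so I relied on the top view.
- The tool's tilt drifted during the moves. I brought it back to the grasp angle before the tenon went in, and it ended about 0.006 rad off.

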